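# Open the sprung pin box

## Task

Press down the orange release tab so that the lid of its box springs up, then push that lid back until it is fully open and stays there. Work with the fingertips only, with a light touch: do not grip or force the tab or lid, leave the box with the green tab shut, and leave the other things on the table where they stand.

Things in the scene. Friction and masses are not known exactly. Their poses are not given: they have to be found in the camera images.
- orange_box: Grey steel box with a black hinged lid and an orange tab, otherwise the same as the green one; screwed to the table. 110 (x) x 130 (y) x 70 mm high, origin at the centre of its underside; its front, with the tab, faces -x of its own frame, the hinge is at its far edge (+x). It stands at any yaw within about 0.5 rad. Inside, below 50 mm, is a rack of short pins.
- orange_tab (a joint): Angle of the orange release tab in rad: 0 at rest, 0.28 fully pressed; springs back. A rocker on the front of the box: pressing its paddle down draws its hook off the lid. The lid comes free at about 0.14 rad (the point orange_pad pressed down about 6 mm, 3.5 N); fully pressed is 12 mm, about 5 N.
- orange_pad (a point): Point on the top face of the paddle of the orange tab, where to press: 108 mm in front of the box's centre (along the box's -x), 50 mm above the table. The paddle is 32 mm wide (y) and reaches from here 18 mm further out and 30 mm back to the latch's upright, whose hook rises to 80 mm above the table. The front of the shut lid's tongue is 46 mm behind this point, its top 76 mm above the table.
- orange_lid (a joint): Angle of the orange box's lid in rad: 0 shut, 1.9 fully open against its stop (19 degrees past upright, leaning away from the tab). Once unlatched, a spring lifts it in about a second to about 1.15 (1.05 to 1.25) and no further; from there it must be pushed (about 1 N at the front edge), and the stiff hinge keeps it where it is left.
- orange_lid_edge (a point): Middle of the front edge (the free edge) of the lid of the orange box, half-way through its thickness; moves with the lid. Shut: 55 mm in front of the box's centre, 73 mm above the table. The lid is 110 mm from hinge to this edge, 130 mm wide, 5 mm thick, 80 g; a 40 mm wide steel tongue projects 7 mm beyond the middle of the edge, held under the tab's hook when shut.
- orange_hinge (a point): Middle of the lid hinge of the orange box, 55 mm behind the box's centre, 70.5 mm above the table; the hinge line runs along the box's y.
- green_box: Grey steel box with a black hinged lid and a green tab, otherwise the same as the orange one; screwed to the table. 110 (x) x 130 (y) x 70 mm high, origin at the centre of its underside; its front, with the tab, faces -x of its own frame, the hinge is at its far edge (+x). It stands at any yaw within about 0.5 rad. Inside, below 50 mm, is a rack of short pins.
- green_tab (a joint): Angle of the green release tab in rad: 0 at rest, 0.28 fully pressed; springs back. A rocker on the front of the box: pressing its paddle down draws its hook off the lid. The lid comes free at about 0.14 rad (the point green_pad pressed down about 6 mm, 3.5 N); fully pressed is 12 mm, about 5 N.
- green_pad (a point): Point on the top face of the paddle of the green tab, where to press: 108 mm in front of the box's centre (along the box's -x), 50 mm above the table. The paddle is 32 mm wide (y) and reaches from here 18 mm further out and 30 mm back to the latch's upright, whose hook rises to 80 mm above the table. The front of the shut lid's tongue is 46 mm behind this point, its top 76 mm above the table.
- green_lid (a joint): Angle of the green box's lid in rad: 0 shut, 1.9 fully open against its stop (19 degrees past upright, leaning away from the tab). Once unlatched, a spring lifts it in about a second to about 1.15 (1.05 to 1.25) and no further; from there it must be pushed (about 1 N at the front edge), and the stiff hinge keeps it where it is left.
- green_lid_edge (a point): Middle of the front edge (the free edge) of the lid of the green box, half-way through its thickness; moves with the lid. Shut: 55 mm in front of the box's centre, 73 mm above the table. The lid is 110 mm from hinge to this edge, 130 mm wide, 5 mm thick, 80 g; a 40 mm wide steel tongue projects 7 mm beyond the middle of the edge, held under the tab's hook when shut.
- green_hinge (a point): Middle of the lid hinge of the green box, 55 mm behind the box's centre, 70.5 mm above the table; the hinge line runs along the box's y.
- violet_ink: Clear ink pot with violet ink and a violet lid, 68 mm across, 69 mm high; loose, a bystander. Origin at the centre of its underside.
- red_ink: Clear ink pot with red ink and a red lid, 68 mm across, 69 mm high; loose, a bystander. Origin at the centre of its underside.
- drink_can: Drink can, 62 mm across, 115 mm high; loose, a bystander. Origin at the centre of its underside.
- paper_roll: Upright brown paper roll, 110 mm across, 150 mm high; loose, a bystander. Origin at the centre of its underside.
- emulsion_jug: White jug, 100 mm across, 170 mm high; loose, a bystander. Origin at the centre of its underside.
- tape_roll: Blue tape roll lying flat, 90 mm across, 24 mm high; loose, a bystander. Origin at the centre of its underside.

How it is judged:
By the outcome, as a careful person would: the job done as asked, in the order asked, and still so for the second after the job is handed in, with the robot touching nothing.
It also fails if it takes over 42 s, if anything falls off the work surface, if the arm or the gripper's body presses on something with over 40 N, if the wrist force passes 120 N, or if a joint passes its speed limit or range.

## Robot

A 6-joint arm with a two-finger parallel gripper is mounted at the origin on the work surface. World frame = base frame: x ahead of the robot, y to its left, z up, the work surface at z = 0. Lengths are in m, angles in rad, forces in N, time in s.
With the tool pointing down it reaches from about 0.375 to 0.975 m from the base axis. Payload 3.8 kg.
Tool frame: the origin (TCP) lies at the very end of the fingers, on their centre line; the grasp point (between the pads) lies 19 mm behind it (bot.pinch_z is the distance from the TCP to the grasp point, in m); x points along the fingers, y is the direction in which the jaws open and shut, and the axes are right-handed (so a half turn about x gives the same grasp; the last joint's range is limited). The gripper opens to 85 mm and grips with 20 to 120 N. Pads are 22 mm wide; open, the fingers measure 114 mm over their backs; the gripper's body (76 mm by 85 mm) begins 54 mm behind the grasp point. The pads swing forward as they close: fully open they stand 13 mm farther back than shut.
Start: joints at [1.19, 0.264, 1.604, -0, 1.274, -0.037], TCP at [0.228, 0.635, 0.231] pointing down, gripper open.
Joint ranges: [-2.63, 2.63], [-0.94, 2.18], [0.31, 2.57], [-1.31, 4.45], [0, 2.66], [-2.55, 2.55]. Speed limits (rad/s): [2.57, 2.57, 3.14, 3.14, 3.14, 3.14].

## Interface

Orientations are given as a rotation vector (axis times angle).
In Python, from workcell import monitor, imaging, finish_job, bot gives the robot as it stands.
- The arm moves only by the tool jog_arm, never from a script. Its argument "rows" is a list of rows, each a list of 7 numbers: the shift along the tool's x, y, z in m, then the turn, a rotation vector about the tool's x, y, z in rad, then the opening in per cent of the stroke, from 0 (shut) to 100 (fully open). A call has 1 to 20 rows; each row is the pose to reach, as a shift and turn from the pose measured when the call began, along the tool's axes at that moment; what a row does not reach only later rows make up. A row lasts 1/10 s, in which the tool goes at most 50 mm and 8.59 degrees, less where a joint would pass 70% of its speed; a pose out of reach is approached as far as the arm can. A call with a gripper value outside its range is refused whole. The fingers move at their own pace and stop on an object; "force" is the grip in N (left out, the last holds). Time passes only in rows, so rows that repeat a pose let the fingers close. It gives the time, the measured TCP pose, the force and the opening at its end, in the units of the state.
- monitor.read_state(): the state, without advancing time (a new reading comes with each control period).
- imaging.read_camera(name): name is "scene" or "top"; returns the picture (480x640x3 uint8, blue, green, red); there is no depth.
- imaging.camera_params(name): a dict with "fx", "fy", "cx", "cy" (pixels), "T" (4x4, takes a point from camera to world coordinates). Camera axes: x right, y down, z forward; pixel columns grow to the right and rows downward; lengths in m; the calibration is good to about 2 mm. A picture is of the moment at which its call begins. camera_params takes no time and is no camera call.
- finish_job(): hands the job in, once; it reports no verdict.
The state is a dict: "time": time; "q": joint angles; "joint_vel": joint speeds; "joint_torque": joint torques, N m; "tool_pos": TCP position; "tcp_rot": TCP orientation; "wrist_force": force on the tool from outside, world axes, zero at the start; "torque": the same for the moment, N m; "width": opening from 0.0 (shut) to 1.0 (fully open).
Only numpy, scipy, OpenCV 4.12 (cv2) and the standard library are available. Lean on these libraries where they do the work, as an engineer would, in place of code of your own. Each camera call takes 0.05 s, during which the arm holds its last target. There are 200 camera calls.

## Working session

There is one attempt and no reset: what is moved stays moved. The work goes in short steps, Python scripts to look and compute and a tool call to move; the robot and the scene stay as the last step left them, time stands still between calls to the robot, and variables do not carry over. Pictures are saved under pics/ and viewed, about 8 in all and at most 12, crops included, and the job is handed in when it is done.

Besides the shell and the picture viewer there is one more tool, called as a command line: name --pt "numbers of a row" for each row, then --argument value for the rest. jog_arm: Moves the arm, as the interface text tells. Its arguments: {"type":"object","properties":{"rows":{"type":"array","items":{"type":"array","items":{"type":"number"}}},"force":{"type":"number"}},"required":["rows"]}

```bash
mkdir -p pics; python3 - <<'E'
from workcell import monitor, imaging, bot
import cv2
for n in("scene","top"):
    cv2.imwrite(f"pics/{n}0.png",imaging.read_camera(n)); p=imaging.camera_params(n); print(n,p)
print(monitor.read_state())
E
```

```text
scene {'fx': 445.7447773802806, 'fy': 445.7447773802806, 'cx': 323.63294036459314, 'cy': 240.49959833738558, 'T': array([[ 0.8759173 ,  0.24534894, -0.4154188 ,  1.02710301],
       [ 0.48182941, -0.48890552,  0.72719448, -0.88880783],
       [-0.02468415, -0.83712322, -0.54645714,  0.75257747],
       [ 0.        ,  0.        ,  0.        ,  1.        ]])}
top {'fx': 494.82991330313286, 'fy': 494.82991330313286, 'cx': 318.889072140041, 'cy': 243.94887938386006, 'T': array([[-1.12772838e-01, -9.70761768e-01,  2.11905347e-01,
         2.87785946e-01],
       [-9.93620592e-01,  1.10315033e-01, -2.34245991e-02,
         7.08562403e-03],
       [-6.36640079e-04, -2.13195175e-01, -9.77009423e-01,
         1.15710436e+00],
       [ 0.00000000e+00,  0.00000000e+00,  0.00000000e+00,
         1.00000000e+00]])}
{'time': 0.1, 'q': array([ 1.19015730e+00,  2.64717070e-01,  1.60523696e+00, -5.21016022e-06,
        1.27370398e+00, -3.68984644e-02]), 'joint_vel': array([ 0.00183177, -0.0031961 , -0.00340795, -0.00029548, -0.00127345,
       -0.00067353]), 'joint_torque': array([ 3.34807837e-04, -5.16704893e+01, -3.68588018e+01,  1.55521953e-06,
        6.29248112e-03,  1.43148947e-05]), 'tool_pos': array([0.22723924, 0.63489805, 0.23006033]), 'tcp_rot': array([ 0.26815296,  1.55433773, -0.27134142]), 'wrist_force': array([ 0.55557423, -0.37300905,  0.17093561]), 'torque': array([-0.04495536,  0.03715892, -0.02530903]), 'width': 0.9974752756688754}
```

View pics/top0.png

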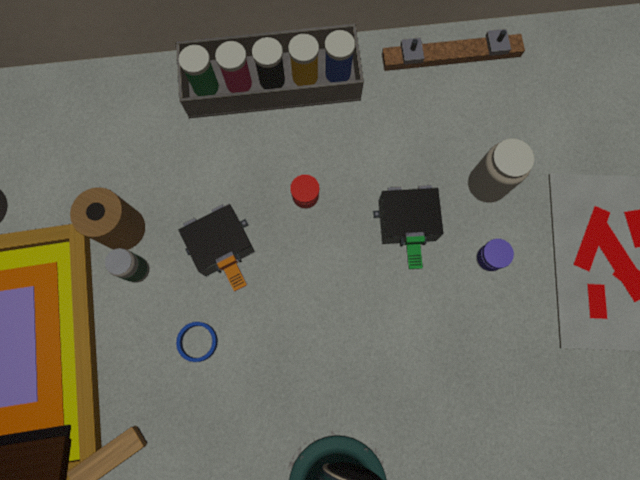

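View pics/scene0.png

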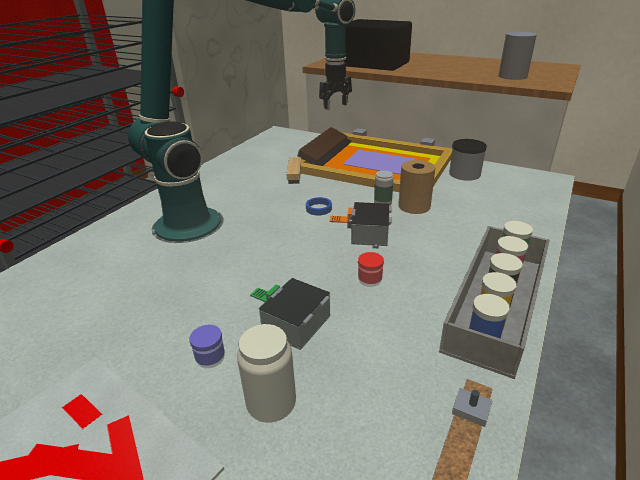

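The top view shows the orange box at about (217,240), with its tab at (233,272) pointing down and to the right. The green box is at (410,218), the can at (123,264), the paper roll at (105,215), the tape at (197,341) and the red ink at (305,190).

```bash
cat > h.py <<'E'
import cv2, numpy as np
from workcell import imaging
def cast(n,uv,z):
    p=imaging.camera_params(n);T=p["T"];uv=np.atleast_2d(uv).astype(float)
    d=np.c_[(uv[:,0]-p["cx"])/p["fx"],(uv[:,1]-p["cy"])/p["fy"],np.ones(len(uv))]@T[:3,:3].T
    return T[:3,3]+d*((z-T[2,3])/d[:,2])[:,None]
def proj(n,P):
    p=imaging.camera_params(n);T=p["T"];c=(np.atleast_2d(P)-T[:3,3])@T[:3,:3]
    return np.c_[c[:,0]/c[:,2]*p["fx"]+p["cx"],c[:,1]/c[:,2]*p["fy"]+p["cy"]]
E
python3 - <<'E'
from h import *
im=cv2.imread("pics/top0.png"); hsv=cv2.cvtColor(im,cv2.COLOR_BGR2HSV)
w=np.zeros(im.shape[:2],np.uint8); w[195:300,165:265]=255
dark=((im.max(2)<50)*255).astype(np.uint8)&w
dark=cv2.morphologyEx(dark,cv2.MORPH_OPEN,np.ones((9,9)))
c=max(cv2.findContours(dark,0,2)[0],key=cv2.contourArea)[:,0]
P=cast("top",c,.0755)[:,:2].astype(np.float32)
r=cv2.minAreaRect(P*1000);print("lid rect",r,cv2.boxPoints(r).tolist())
o=cv2.inRange(hsv,(5,120,80),(22,255,255))&w
c2=max(cv2.findContours(o,0,2)[0],key=cv2.contourArea)[:,0]
Q=cast("top",c2,.05)[:,:2].astype(np.float32); r2=cv2.minAreaRect(Q*1000);print("tab",r2,cv2.boxPoints(r2).tolist())
for n,uv,z in(("can",(119,262),.115),("paper",(96,211),.15),("tape",(197,341),.024),("red",(305,188),.069)):print(n,cast("top",uv,z))
v=im[190:300,160:270].copy();cv2.drawContours(v,[c-[160,190]],-1,(0,0,255),1);cv2.drawContours(v,[c2-[160,190]],-1,(255,255,0),1)
cv2.imwrite("pics/c1.png",cv2.resize(v,None,fx=5,fy=5,interpolation=0))
E
```

```text
lid rect ((559.7181396484375, 210.20394897460938), (123.84605407714844, 133.1300811767578), 18.23168182373047) [[480.078125, 254.0541229248047], [521.729248046875, 127.60728454589844], [639.358154296875, 166.35377502441406], [597.70703125, 292.80059814453125]]
tab ((475.02392578125, 177.7287139892578), (56.832393646240234, 33.04424285888672), 20.860370635986328) [[442.58697509765625, 183.04905700683594], [454.353759765625, 152.1708221435547], [507.46087646484375, 172.4083709716797], [495.694091796875, 203.28660583496094]]
can [[0.52281886 0.41140127 0.115     ]]
paper [[0.63028782 0.4431807  0.15      ]]
tape [[0.34261141 0.27734582 0.024     ]]
red [[ 0.65871249 -0.00205904  0.069     ]]
```

View pics/c1.png

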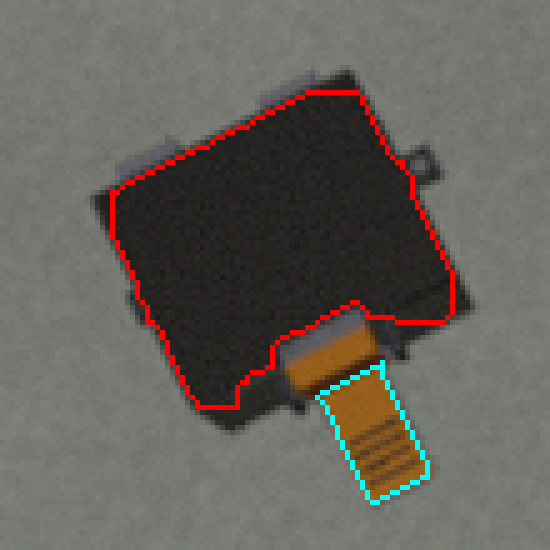

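The crop outlines the lid and the paddle. The lid's rear corners are at crop (95,197) and (352,72), and the paddle corners are at (318,397), (383,362), (430,467) and (373,503). I'll work out the pose from these.

```bash
python3 - <<'E'
from h import *
from scipy.optimize import least_squares
cc=lambda L:(np.array(L)-2)/5+[160,190]
B=cast("top",cc([(95,197),(352,72)]),.0755)[:,:2]; K=cast("top",cc([(373,503),(430,467),(318,397),(383,362)]),.05)[:,:2]
print(B,K,np.linalg.norm(B[0]-B[1]))
d=B[0]-B[1];print("yaw from back",np.arctan2(-d[0],d[1]))
e=(K[2]+K[3]-K[0]-K[1])/2;print("yaw paddle",np.arctan2(e[1],e[0]),np.linalg.norm(e))
L=np.array([[.055,.065],[.055,-.065],[-.126,.016],[-.126,-.016]]);W=np.r_[B,K[:2]]
R=lambda a:np.array([[np.cos(a),-np.sin(a)],[np.sin(a),np.cos(a)]])
f=lambda p:(L@R(p[2]).T+p[:2]-W).ravel()
s=least_squares(f,[.55,.2,.35]);x=s.x;print(x,f(x).round(4))
T=lambda X:R(x[2])@np.array(X)+x[:2]
print("pad",T([-.108,0]),"hinge",T([.055,0]))
# check in scene view
from workcell import monitor
im=cv2.imread("pics/scene0.png")
for P,z in(((-.108,0),.05),((-.126,.016),.05),((-.126,-.016),.05),((-.055,.065),.0755),((-.055,-.065),.0755),((.055,.065),.0755),((.055,-.065),.0755)):
    u=proj("scene",np.r_[T(P),z])[0];cv2.circle(im,tuple((u*16).astype(int).tolist()),8,(255,0,255),-1,shift=4)
cv2.imwrite("pics/s1.png",cv2.resize(im[160:280,290:450],None,fx=5,fy=5,interpolation=0))
from scipy.spatial.transform import Rotation as Ro
st=monitor.read_state();print(st["tool_pos"],Ro.from_rotvec(st["tcp_rot"]).as_matrix())
E
```

```text
[[0.59230225 0.29124854]
 [0.63777275 0.17181314]] [[0.44379618 0.18139024]
 [0.45712279 0.1546409 ]
 [0.49467045 0.2024658 ]
 [0.50740954 0.17195679]] 0.12779820026598138
yaw from back 0.3637690818910777
yaw paddle 0.3627173836997317 0.05410050079089548
[0.56586546 0.21256056 0.36849003] [ 0.0015  0.0018  0.0028 -0.0001 -0.0012  0.0007 -0.003  -0.0024]
pad [0.46511525 0.17365818] hinge [0.61717344 0.23237196]
[0.22723924 0.63489805 0.23006033] [[-7.62682053e-04  3.37008957e-01  9.41501132e-01]
 [-1.91938165e-03  9.41499178e-01 -3.37009812e-01]
 [-9.99997867e-01 -2.06413133e-03 -7.12157182e-05]]
```

View pics/s1.png

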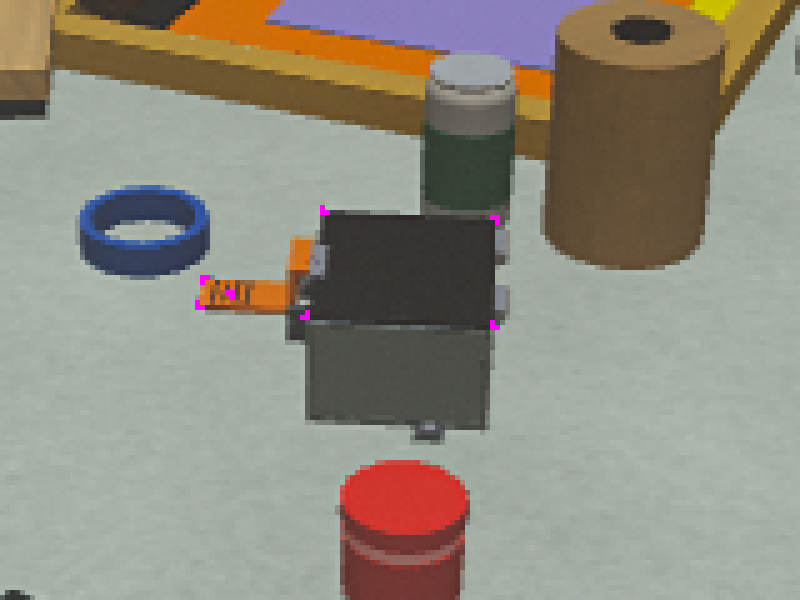

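The pose fits both views within about 3 mm: yaw 0.366, pad at (0.465, 0.174). Next I move above the pad, high and with the fingers shut.

jog_arm --pt "0 -0.05 0.054 -0.1 0 0 0" --pt "0 -0.1 0.108 -0.2 0 0 0" --pt "0 -0.15 0.161 -0.3 0 0 0" --pt "0 -0.2 0.214 -0.4 0 0 0" --pt "0 -0.25 0.268 -0.5 0 0 0" --pt "0 -0.3 0.321 -0.6 0 0 0" --pt "0 -0.354 0.379 -0.709 0 0 0" --pt "0 -0.354 0.379 -0.709 0 0 0" --pt "0 -0.354 0.379 -0.709 0 0 0" --pt "0 -0.354 0.379 -0.709 0 0 0" --pt "0 -0.354 0.379 -0.709 0 0 0" --pt "0 -0.354 0.379 -0.709 0 0 0" --pt "0 -0.354 0.379 -0.709 0 0 0" --pt "0 -0.354 0.379 -0.709 0 0 0" --pt "0 -0.354 0.379 -0.709 0 0 0" --pt "0 -0.354 0.379 -0.709 0 0 0"

```text
time: 1.7
tool_pos: [0.4643, 0.1749, 0.2307]
tcp_rot: [-0.289, 1.553, 0.287]
wrist_force: [0.0, 0.3, -0.2]
width: -0.003
```

jog_arm --pt "0.04 0 0 0 0 0 0" --pt "0.08 0 0 0 0 0 0" --pt "0.12 0 0 0 0 0 0" --pt "0.15 0 0 0 0 0 0" --pt "0.165 0 0 0 0 0 0" --pt "0.172 0 0 0 0 0 0" --pt "0.174 0 0 0 0 0 0" --pt "0.174 0 0 0 0 0 0" --pt "0.174 0 0 0 0 0 0"

```text
time: 2.6
tool_pos: [0.4653, 0.1751, 0.0581]
tcp_rot: [-0.289, 1.55, 0.287]
wrist_force: [0.2, -0.8, 0.3]
width: 0.001
```

```bash
python3 - <<'E'
from h import *
im=imaging.read_camera("scene")
cv2.imwrite("pics/s2.png",cv2.resize(im[130:280,270:450],None,fx=4,fy=4,interpolation=0))
from workcell import monitor;print(monitor.read_state())
E
```

```text
{'time': 2.65, 'q': array([ 3.10649344e-01,  1.07709316e-01,  2.13835224e+00, -1.87106361e-03,
        8.94270777e-01, -1.62620894e+00]), 'joint_vel': array([-4.75417695e-04, -1.26639798e-03,  2.63058751e-03,  6.48553641e-05,
        5.37157861e-05,  6.59761364e-04]), 'joint_torque': array([ 4.68559633e-02, -3.57419658e+01, -2.97495621e+01, -3.73315648e-03,
        1.16733805e-02,  2.47055204e-04]), 'tool_pos': array([0.46532304, 0.17500796, 0.05810674]), 'tcp_rot': array([-0.2890891 ,  1.55008477,  0.28705787]), 'wrist_force': array([-0.36687723,  0.76079016, -0.11625896]), 'torque': array([-0.00597481,  0.01359038,  0.00810423]), 'width': -0.0022670667915294642}
```

View pics/s2.png

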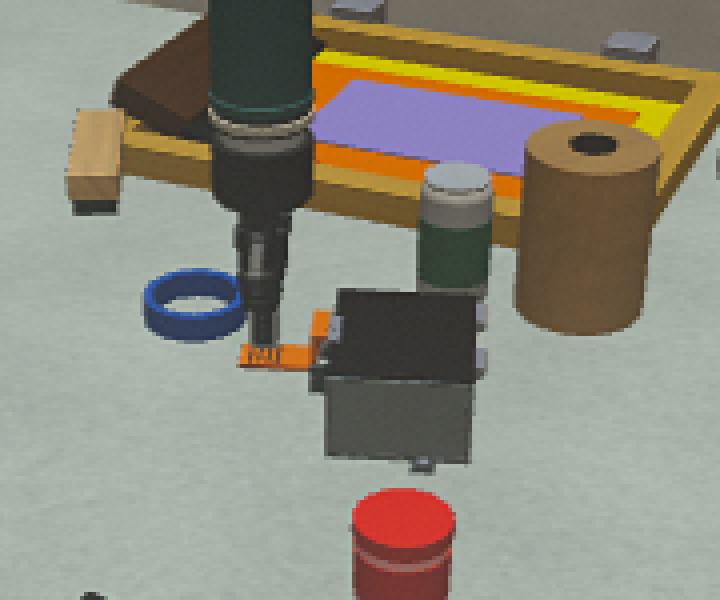

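The shut fingers stand just above the paddle, with the tip at crop (265,345). I'll press down slowly by a nominal 9 mm and hold.

jog_arm --pt "0.004 0 0 0 0 0 0" --pt "0.007 0 0 0 0 0 0" --pt "0.009 0 0 0 0 0 0" --pt "0.011 0 0 0 0 0 0" --pt "0.013 0 0 0 0 0 0" --pt "0.015 0 0 0 0 0 0" --pt "0.017 0 0 0 0 0 0" --pt "0.017 0 0 0 0 0 0" --pt "0.017 0 0 0 0 0 0" --pt "0.017 0 0 0 0 0 0" --pt "0.017 0 0 0 0 0 0" --pt "0.017 0 0 0 0 0 0" --pt "0.017 0 0 0 0 0 0"

```text
time: 3.95
tool_pos: [0.4661, 0.1753, 0.0417]
tcp_rot: [-0.289, 1.549, 0.287]
wrist_force: [0.3, -0.0, 6.2]
width: -0.003
```

```bash
python3 - <<'E'
from h import *
im=imaging.read_camera("scene")
cv2.imwrite("pics/s3.png",cv2.resize(im[130:280,270:450],None,fx=4,fy=4,interpolation=0))
from workcell import monitor;print(monitor.read_state()["wrist_force"])
E
```

```text
[-0.55654377 -0.52005078  5.55695829]
```

View pics/s3.png

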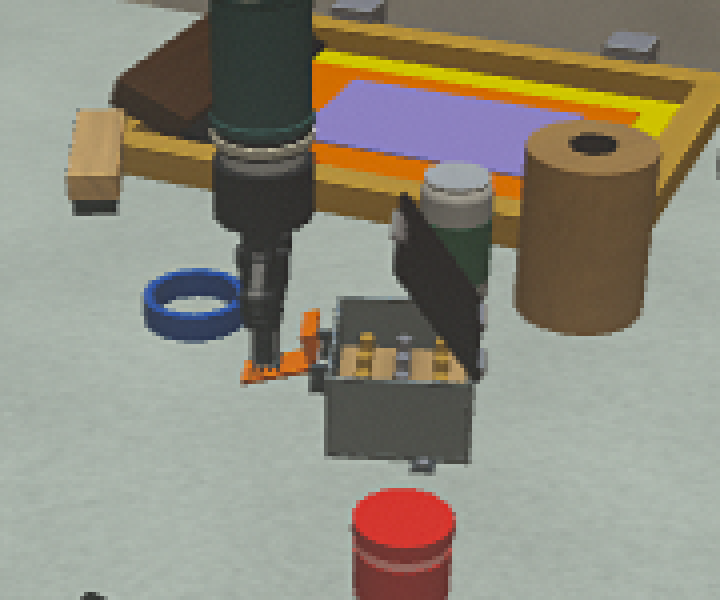

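The lid has sprung up, with its edge at crop (403,195), and the tab is pressed at about 6 N. I'll release the tab, rise to z≈0.162 and come forward to just in front of the lid edge.

jog_arm --pt "-0.01 0 0 0 0 0 0" --pt "-0.025 0 0 0 0 0 0" --pt "-0.06 0 0 0 0 0 0" --pt "-0.1 0 0 0 0 0 0" --pt "-0.12 0 0 0 0 0 0" --pt "-0.12 0 0.02 0 0 0 0" --pt "-0.12 0 0.04 0 0 0 0" --pt "-0.12 0 0.06 0 0 0 0" --pt "-0.12 0 0.07 0 0 0 0" --pt "-0.12 0 0.07 0 0 0 0" --pt "-0.12 0 0.07 0 0 0 0"

```text
time: 5.1
tool_pos: [0.5301, 0.2001, 0.1613]
tcp_rot: [-0.289, 1.551, 0.287]
wrist_force: [-0.4, 0.7, -0.1]
width: -0.003
```

```bash
python3 - <<'E'
from h import *
im=imaging.read_camera("scene")
cv2.imwrite("pics/s4.png",cv2.resize(im[130:280,270:450],None,fx=4,fy=4,interpolation=0))
from workcell import monitor;print(monitor.read_state()["wrist_force"])
E
```

```text
[ 0.48113514 -1.06984358 -0.70192463]
```

View pics/s4.png

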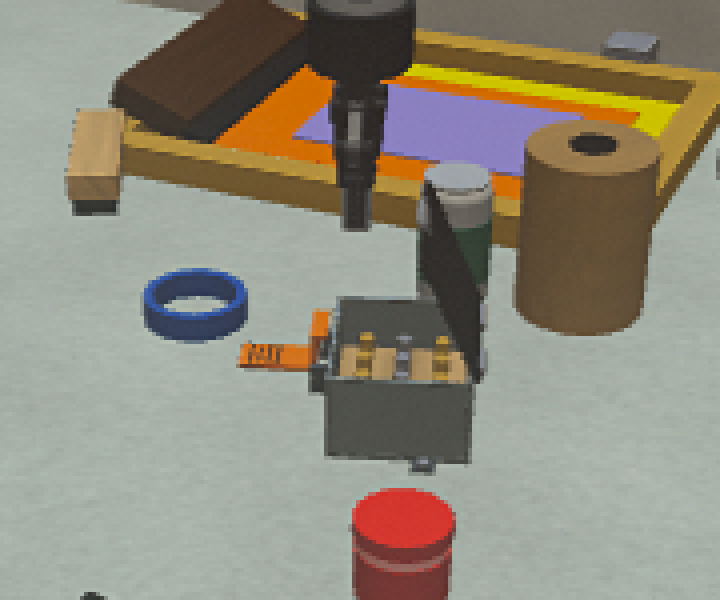

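The tab has sprung back and the lid stands near 1.15, with the fingertips in front of it. Now I push slowly.

jog_arm --pt "0 0 0.012 0 0 0 0" --pt "0 0 0.024 0 0 0 0" --pt "0 0 0.032 0 0 0 0" --pt "0 0 0.038 0 0 0 0" --pt "0 0 0.044 0 0 0 0" --pt "0 0 0.05 0 0 0 0" --pt "0 0 0.056 0 0 0 0" --pt "0 0 0.062 0 0 0 0" --pt "0 0 0.068 0 0 0 0" --pt "0 0 0.074 0 0 0 0" --pt "0 0 0.079 0 0 0 0" --pt "0 0 0.084 0 0 0 0" --pt "0 0 0.089 0 0 0 0" --pt "0 0 0.094 0 0 0 0" --pt "0 0 0.098 0 0 0 0" --pt "0 0 0.102 0 0 0 0" --pt "0 0 0.105 0 0 0 0" --pt "0 0 0.107 0 0 0 0" --pt "0 0 0.107 0 0 0 0"

```text
time: 7.05
tool_pos: [0.6302, 0.2386, 0.1615]
tcp_rot: [-0.289, 1.55, 0.287]
wrist_force: [-0.4, 0.5, -0.2]
width: 0.0
```

jog_arm --pt "0 0 0.002 0 0 0 0" --pt "0 0 0.004 0 0 0 0" --pt "0 0 0.006 0 0 0 0" --pt "0 0 0.006 0 0 0 0"

```text
time: 7.45
tool_pos: [0.6361, 0.2409, 0.1616]
tcp_rot: [-0.289, 1.55, 0.287]
wrist_force: [-0.8, -0.5, -0.8]
width: -0.0
```

```bash
python3 - <<'E'
from h import *
im=imaging.read_camera("scene")
cv2.imwrite("pics/s5.png",cv2.resize(im[130:280,270:450],None,fx=4,fy=4,interpolation=0))
from workcell import monitor;print(monitor.read_state()["wrist_force"])
E
```

```text
[ 0.48840444 -0.28194799 -0.38954569]
```

View pics/s5.png

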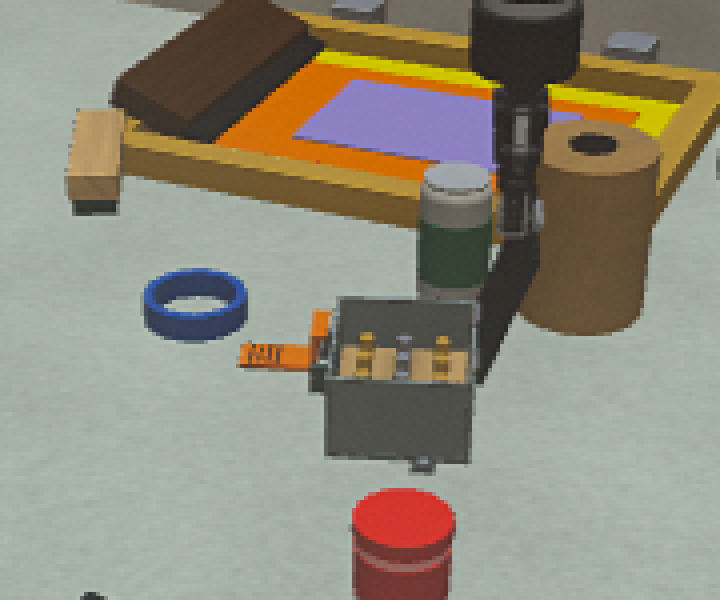

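The lid is past upright, leaning back with its top edge near crop (540,200), but I feel no stop yet. I continue in small steps.

jog_arm --pt "0 0 0.001 0 0 0 0" --pt "0 0 0.002 0 0 0 0" --pt "0 0 0.003 0 0 0 0" --pt "0 0 0.003 0 0 0 0"

```text
time: 7.9
tool_pos: [0.6367, 0.2411, 0.1614]
tcp_rot: [-0.29, 1.555, 0.287]
wrist_force: [-8.5, -3.0, 4.1]
width: -0.003
```

The stop is reached: about 9 N, with the tool held. I back away now and then rise clear.

jog_arm --pt "0 0 -0.005 0 0 0 0" --pt "0 0 -0.02 0 0 0 0" --pt "0 0 -0.04 0 0 0 0" --pt "-0.02 0 -0.07 0 0 0 0" --pt "-0.05 0 -0.11 0 0 0 0" --pt "-0.08 0 -0.15 0 0 0 0" --pt "-0.1 0 -0.2 0 0 0 0" --pt "-0.1 0 -0.22 0 0 0 0" --pt "-0.1 0 -0.22 0 0 0 0" --pt "-0.1 0 -0.22 0 0 0 0"

```text
time: 8.9
tool_pos: [0.4322, 0.1626, 0.2628]
tcp_rot: [-0.289, 1.552, 0.287]
wrist_force: [0.1, 0.3, 0.2]
width: 0.004
```

```bash
python3 - <<'E'
from h import *
im=imaging.read_camera("scene")
cv2.imwrite("pics/s6full.png",im)
a=.366;R=np.array([[np.cos(a),-np.sin(a)],[np.sin(a),np.cos(a)]])
for th,col in((1.9,(255,0,255)),(1.75,(255,255,0))):
  for y in(-.065,.065):
    for r in(.11,):
      X=.055-r*np.cos(th)+.0025*np.sin(th)*1; z=.0705+r*np.sin(th)+.0025*np.cos(th)
      u=proj("scene",np.r_[R@[X,y]+[.566,.2126],z])[0];cv2.circle(im,tuple((u*16).astype(int).tolist()),8,col,-1,shift=4)
cv2.imwrite("pics/s6.png",cv2.resize(im[150:270,330:450],None,fx=5,fy=5,interpolation=0))
from workcell import monitor;print(monitor.read_state()["wrist_force"])
E
```

```text
[-0.01393133 -0.14010913  0.19844842]
```

View pics/s6.png

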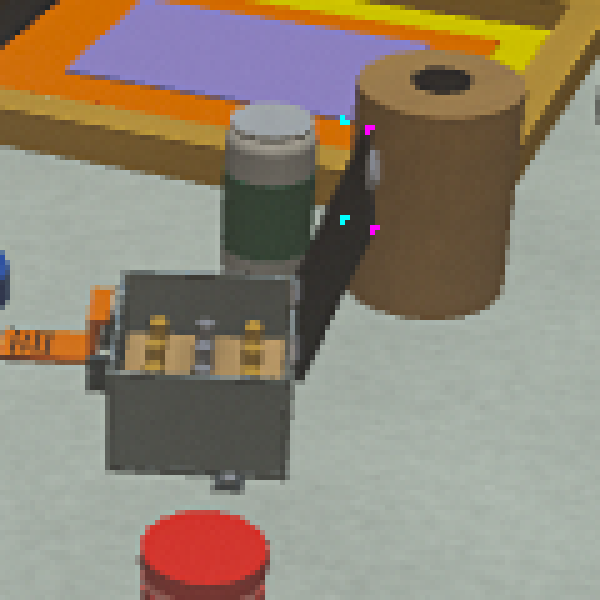

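View pics/s6full.png

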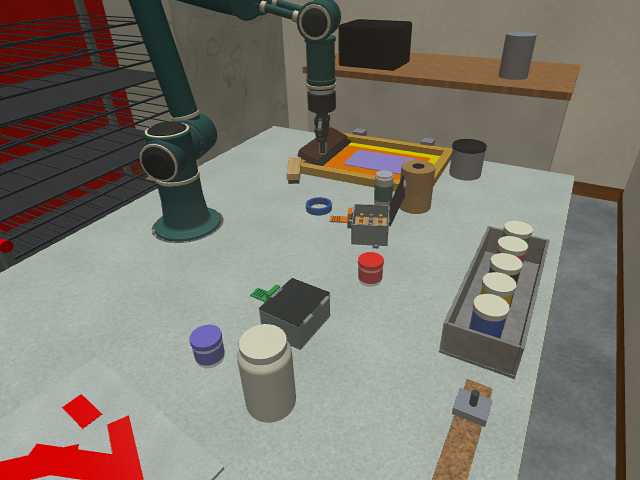

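The lid's corners, at crop (370,130) and (375,230), fall on the points predicted for 1.9 rad. The tab is back at rest, the green box is shut and the other things are where they were. The arm is clear, so I hand in.

```bash
python3 -c "
from workcell import finish_job
print(finish_job())"
```

```text
the job is handed in; nothing more can be done
None
```

I pressed the orange tab with the shut fingertips, about 9 mm down at about 6 N, and the lid sprang up. I then pushed the lid back to its stop, where the force peaked at about 9 N, and withdrew. I handed the job in at about 9 s.

In the last picture the lid's corners match the position predicted for 1.9 rad, and the lid stayed there after I let go. The orange tab has sprung back, the green box is shut, and the other things look unmoved. With the arm clear of everything, the wrist force reads near zero. No check failed or disagreed. The box pose fit had residuals of up to 3 mm, which made no difference to the job.

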